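# Find the sound slot of a knife block with a feeler gauge

## Robot

A 7-joint arm with a two-finger parallel gripper is mounted at the origin on the work surface; the furniture and walls round the work are solid. World frame = base frame: x ahead of the robot, y to its left, z up, the work surface at z = 0. Lengths are in m, angles in rad, forces in N, time in s.
With the tool pointing down it reaches from about 0.425 to 0.925 m from the base axis. Payload 6.8 kg.
Tool frame: the origin (TCP) lies midway between the tips of the shut fingers; the grasp point (between the pads) lies 19 mm behind it; z points along the fingers, y is the direction in which the jaws open and shut (so a half turn about z gives the same grasp; the last joint's range is limited). The gripper opens to 85 mm and grips with 20 to 120 N. Pads are 22 mm wide; open, the fingers measure 114 mm over their backs; the gripper's body (76 mm by 85 mm) begins 54 mm behind the grasp point. The pads swing forward as they close: fully open they stand 13 mm farther back than shut.
Start: joints at [1.192, 0.477, 0.022, 1.555, -0.011, 1.109, -0.083], TCP at [0.181, -0.65, 0.231] pointing down, gripper open.
Joint ranges: [-2.96, 2.96], [-0.34, 2.1], [-1.41, 1.46], [0.24, 2.44], [-1.37, 4.51], [0.17, 1.92], [-2.96, 2.96]. Speed limits (rad/s): [2.39, 2.39, 3.14, 3.14, 3.14, 3.14, 3.14].

## Interface

Orientations are given as a unit quaternion [w, x, y, z].
In Python, from station import * gives the robot as it stands. The module is installed in compiled form; this text tells all that it offers.
- The arm moves only by the tool jog_arm, never from a script. Its arguments are lists of equal length, an entry for each row: "dp": the shift along the tool's x, y, z in units of 25 mm (1.0 is 25 mm), a list of three; "angular": the turn, a rotation vector about the tool's x, y, z in units of 5 degrees (1.0 is 5 degrees), a list of three; "claw": the finger opening in mm, from 0 to 85.4. A call has exactly 5 rows; each row is the pose to reach, as a shift and turn from the pose commanded when the call began, along the tool's axes at that moment; what a row does not reach only later rows make up. A row lasts 1/10 s, in which the tool goes at most 50 mm and 8.59 degrees, less where a joint would pass 70% of its speed; a pose out of reach is approached as far as the arm can. A call with a gripper value outside its range is refused whole. The fingers move at their own pace and stop on an object; "grip_force" is the grip in N (left out, the last holds). Time passes only in rows, so rows that repeat a pose let the fingers close, or fill a call up. It gives the time, the measured TCP pose, the force and the opening at its end, in the units of the state.
- get_obs(): the state, without advancing time (a new reading comes with each control period).
- read_camera(name): name is "scene" or "top"; returns a dict with "pixels" (480x640x3 uint8, blue, green, red), "camera_matrix" (3x3 intrinsics, pixels), "rvec" (rotation vector, rad) and "tvec" (3), from world to camera coordinates, as OpenCV has them. Camera axes: x right, y down, z forward; pixel columns grow to the right and rows downward; lengths in m; the calibration is good to about 2 mm. A picture is of the moment at which its call begins. There is no depth.
- hand_in(): hands the job in, once; it reports no verdict.
The state is a dict: "t": time; "q": joint angles; "joint_vel": joint speeds; "joint_torque": joint torques, N m; "eef_pos": TCP position; "tool_rot": TCP orientation; "contact_force": force on the tool from outside, world axes, zero at the start; "torque": the same for the moment, N m; "gripper_width": opening from 0.0 (shut) to 1.0 (fully open).
Only numpy, scipy, OpenCV 4.12 (cv2) and the standard library are available. Lean on these libraries where they do the work, as an engineer would, in place of code of your own. Each camera call takes 0.05 s, during which the arm holds its last target.

## Task

Two of the three slots in the knife block have swollen tight inside, and it cannot be seen which. Take the feeler gauge out of its stand and try its blade gently in all three slots in order from left to right, each time sliding it in until it either goes fully home or jams, never forcing it; then leave the gauge standing fully home in the one slot that takes it. Leave the other things where they stand.

Things in the scene. Friction and masses are not known exactly. Their poses are not given: they have to be found in the camera images.
- gauge_grip (a point): Middle of the feeler gauge's handle (loose, about 140 g, upright): dark wood 32 (x) by 16 (y) by 54 mm high, to be gripped across the 16 mm; below it a steel shoulder plate 48 x 24 x 6 mm, then the blade. This point is 24 mm below the handle's top, 36 mm above the shoulder's underside, 86 mm above the blade's tip. z up, x along the blade's width, y across its thickness.
- blade: The gauge's steel blade: 36 mm wide (x), 5 mm thick (y), 50 mm long below the shoulder, lower edge rounded. Origin at the centre of its lower edge (tip); z up to the handle. At the start it hangs in the 42 x 10 mm slot of a wooden stand 80 x 60 x 60 mm high, the shoulder resting on the stand's top. More than 35 N on the blade counts as forcing it.
- block: The knife block, fixed: wood, 110 (x) x 150 (y) x 80 mm high, with three upright slots side by side, seen from above alike: 42 mm long (along x), 10 mm wide (along y), 45 mm apart in y, over 65 mm deep. Origin at the centre of its underside; +x points away from the robot, +y to the robot's left, turned by up to 0.4 rad.
- slot1 (a point): Centre of the left slot's mouth, on the block's top face; axes as the block's. Somewhere 15 to 30 mm below the top each slot narrows. In the two tight slots only a crack far thinner than the blade is left, and the blade jams rigidly on the ledge; which they are changes from run to run.
- slot2 (a point): Centre of the middle slot's mouth, on the block's top face; axes as the block's. In the one sound slot (left, middle or right) the narrow part is 7 mm wide and its rounded lips centre a blade that is slightly off; the blade slides on until the shoulder rests on the block's top, its tip 50 mm below the top.
- slot3 (a point): Centre of the right slot's mouth, on the block's top face; axes as the block's.
- mug: A blue-green and cream mug, 78 x 110 x 97 mm, loose bystander behind the work. Origin at the centre of its underside.
- shaker: A small glass shaker with a grey cap, 44 mm across, 90 mm high, loose bystander standing between the block and the gauge's stand. Origin at the centre of its underside.
Not all that is in view belongs to the job. There is more than one size of the part that bears gauge_grip; the job needs the smaller.

How it is judged:
On the way, in this order (a step that is already met when the one before it is completed fails the run):
1. the blade has been tried in the left slot: its tip at least 14 mm below the block's top inside that slot (x of blade in the frame of block between -0.006 and 0.006 m and y of blade in the frame of block between 0.04 and 0.05 m and z of blade in the frame of block between 0 and 0.066 m), for 0.1 s.
2. the blade has been tried in the middle slot: its tip at least 14 mm below the block's top inside that slot (x of blade in the frame of block between -0.006 and 0.006 m and y of blade in the frame of block between -0.005 and 0.005 m and z of blade in the frame of block between 0 and 0.066 m), for 0.1 s.
3. the blade has been tried in the right slot: its tip at least 14 mm below the block's top inside that slot (x of blade in the frame of block between -0.006 and 0.006 m and y of blade in the frame of block between -0.05 and -0.04 m and z of blade in the frame of block between 0 and 0.066 m), for 0.1 s.
At the end, for the whole second after the job is handed in: The gauge stands still and upright (within 0.1 rad) in one of the three slots (tip within 5 mm of the slot's middle across it, 6 mm along it), its shoulder within 3 mm of the block's top, released. Only the sound slot lets it go that deep (((x of blade in the frame of block between -0.006 and 0.006 m and y of blade in the frame of block between 0.04 and 0.05 m) or (x of blade in the frame of block between -0.006 and 0.006 m and y of blade in the frame of block between -0.005 and 0.005 m) or (x of blade in the frame of block between -0.006 and 0.006 m and y of blade in the frame of block between -0.05 and -0.04 m)) and z of blade in the frame of block between 0.02 and 0.033 m and angle between gauge_grip's own z axis and vertical below 0.1 rad and linear speed of blade below 0.02 m/s); the robot touches nothing.
It fails at once if the blade is forced: more than 35 N between the blade and anything (contact force between blade and anything else above 35 N).
It fails at once if the mug is moved by more than 30 mm (distance of mug from where it was at the start of the episode above 0.03 m).
It fails at once if the shaker is moved by more than 30 mm (distance of shaker from where it was at the start of the episode above 0.03 m).
It also fails if it takes over 64 s, if anything falls off the work surface, if the arm or the gripper's body presses on something with over 40 N, if the wrist force passes 120 N, or if a joint passes its speed limit or range.

## Working session

There is one attempt and no reset: what is moved stays moved. The work goes in short steps, Python scripts to look and compute and a tool call to move; the robot and the scene stay as the last step left them, time stands still between calls to the robot, and variables do not carry over. Pictures are saved under pics/ and viewed, and the job is handed in when it is done.

Besides the shell and the picture viewer there is one more tool, called after ">>>" as name(argument=value, ...), one argument or row to a line, values as JSON. jog_arm: Moves the arm, as the interface text tells. Its arguments: {"type":"object","properties":{"dp":{"type":"array","items":{"type":"array","items":{"type":"number"}}},"angular":{"type":"array","items":{"type":"array","items":{"type":"number"}}},"claw":{"type":"array","items":{"type":"number"}},"grip_force":{"type":"number"}},"required":["dp","angular","claw"]}

```bash
mkdir -p pics
python3 - <<'E'
from station import *
import cv2
o=get_obs()
for k in o: print(k,o[k])
for n in("scene","top"):
    c=read_camera(n); cv2.imwrite(f"pics/{n}0.png",c["pixels"]); print(n,c["camera_matrix"],c["rvec"],c["tvec"])
E
```

```text
t 0.0
q [ 1.19192347  0.47778522  0.02233033  1.55646491 -0.01149981  1.10929235
 -0.08310508]
joint_vel [-3.35002698e-04  3.34495523e-04 -5.07591482e-04  8.74331678e-04
  3.94155776e-06  9.14863870e-04  6.65432449e-04]
joint_torque [-4.31871476e-04 -5.96456122e+01  1.60739567e+00 -2.81203347e+01
  1.24125709e-02  9.29308328e-03  1.17210843e-05]
eef_pos [ 0.18037747 -0.64983325  0.23032983]
tool_rot [-8.91380480e-04  9.90847161e-01  1.34985456e-01 -1.87564602e-04]
contact_force [0.03021518 0.3721926  0.61893037]
torque [-0.01180394 -0.01036364 -0.0479529 ]
gripper_width 1.0009374317854072
scene [[451.74303727   0.         317.29861244]
 [  0.         451.74303727 242.54802365]
 [  0.           0.           1.        ]] [ 2.25058514 -0.45339964  0.22043526] [-0.49128802  0.20006483  0.83938729]
top [[615.43321692   0.         319.56446185]
 [  0.         615.43321692 239.57250879]
 [  0.           0.           1.        ]] [ 2.18055504 -2.15325991  0.15062457] [-0.02266575  0.52386327  1.19863987]
```

View pics/scene0.png

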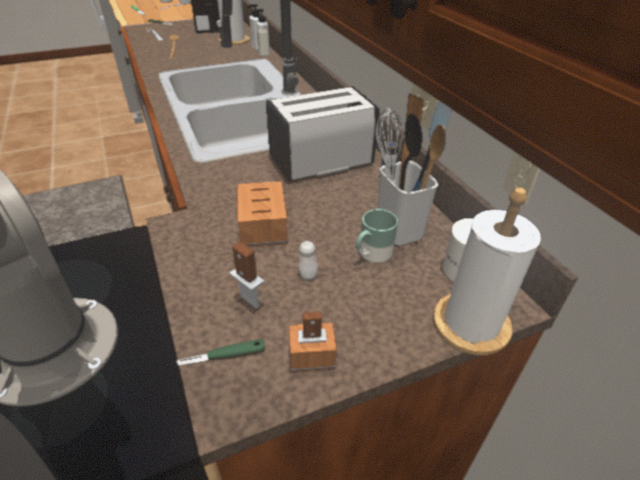

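View pics/top0.png

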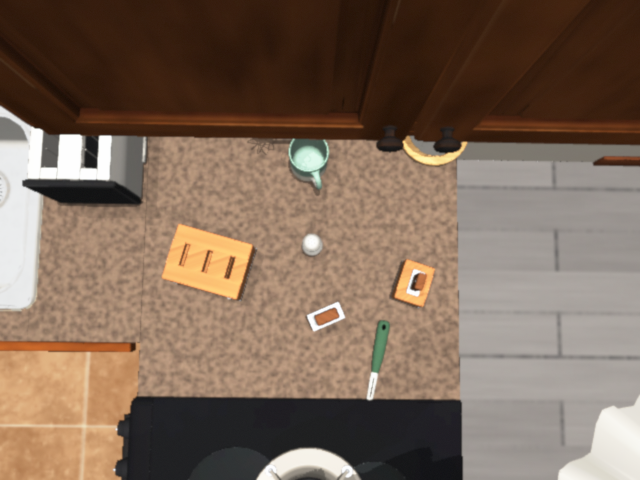

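Both pictures show two gauge-like things: one hanging in a small stand (scene ~312,335; top ~415,283) and a larger free-standing one (scene ~246,275; top ~326,317). The green-handled knife at (378,360) in top is not the gauge. The block is at top ~(207,262), the shaker at (312,244) and the mug at (309,158). I'll check these in close crops.

```bash
cat > h.py <<'E'
import cv2, numpy as np
from station import *
def cam(n):
    c=read_camera(n); c["R"]=cv2.Rodrigues(np.array(c["rvec"],float))[0]; c["t"]=np.array(c["tvec"],float).ravel(); c["K"]=np.array(c["camera_matrix"]); return c
def ray(c,uv):
    d=c["R"].T@(np.linalg.inv(c["K"])@np.array([uv[0],uv[1],1.])); o=-c["R"].T@c["t"]; return o,d/np.linalg.norm(d)
def onz(c,uv,z):
    o,d=ray(c,uv); return o+d*(z-o[2])/d[2]
def tri(c1,u1,c2,u2):
    o1,d1=ray(c1,u1);o2,d2=ray(c2,u2)
    s=np.linalg.lstsq(np.array([d1,-d2]).T,o2-o1,rcond=None)[0]
    a=o1+s[0]*d1;b=o2+s[1]*d2
    return (a+b)/2,np.linalg.norm(a-b)
def proj(c,P):
    p,_=cv2.projectPoints(np.array(P,float).reshape(-1,3),np.array(c["rvec"],float),np.array(c["tvec"],float),c["K"],None); return p.reshape(-1,2)
def crop(c,x0,y0,w,h,s,name):
    im=cv2.resize(c["pixels"][y0:y0+h,x0:x0+w],None,fx=s,fy=s,interpolation=cv2.INTER_CUBIC)
    for x in range((x0+9)//10*10,x0+w,10):
        cv2.line(im,(int((x-x0+.5)*s),0),(int((x-x0+.5)*s),6),(0,0,255),1); cv2.putText(im,str(x),(int((x-x0+.5)*s)-10,16),0,.35,(0,0,255),1)
    for y in range((y0+9)//10*10,y0+h,10):
        cv2.line(im,(0,int((y-y0+.5)*s)),(6,int((y-y0+.5)*s)),(0,0,255),1); cv2.putText(im,str(y),(8,int((y-y0+.5)*s)+4),0,.35,(0,0,255),1)
    cv2.imwrite("pics/"+name,im)
E
python3 - <<'E'
from h import *
t=cam("top"); s=cam("scene")
crop(t,150,215,110,95,7,"tblock.png")
crop(t,300,250,145,90,5,"tg.png")
crop(s,280,300,70,75,8,"sg.png")
crop(s,225,170,75,80,7,"sblock.png")
print(proj(t,[[0,0,0],[.5,0,0],[.5,.2,0]]))
E
```

```text
[[307.92689038 508.54642104]
 [311.29367127 253.05110004]
 [213.28436979 251.75303083]]
```

View pics/tblock.png

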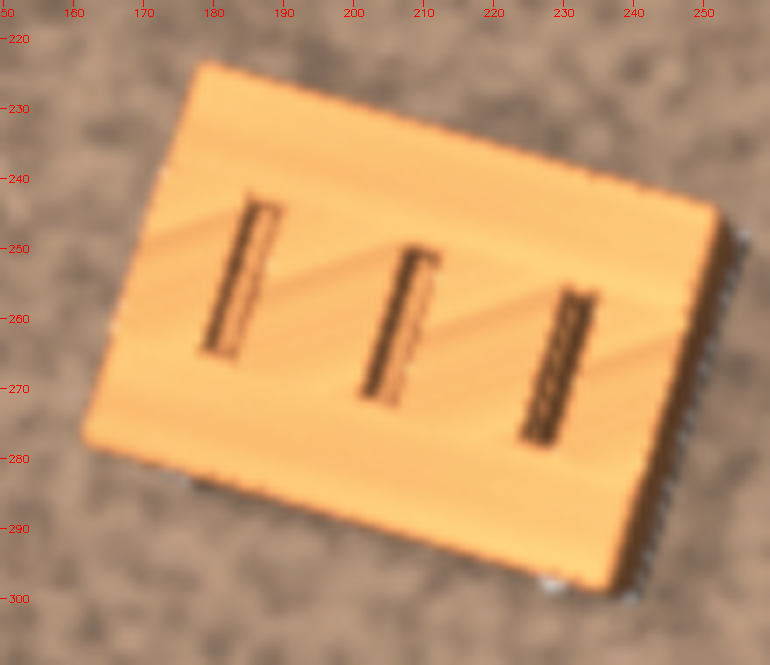

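View pics/tg.png

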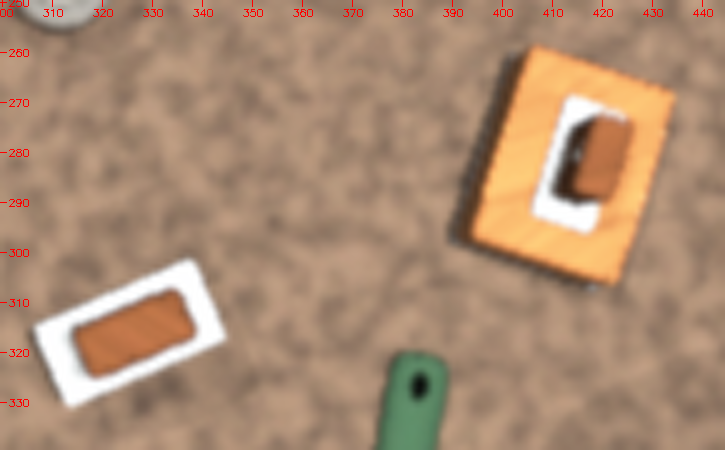

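View pics/sg.png

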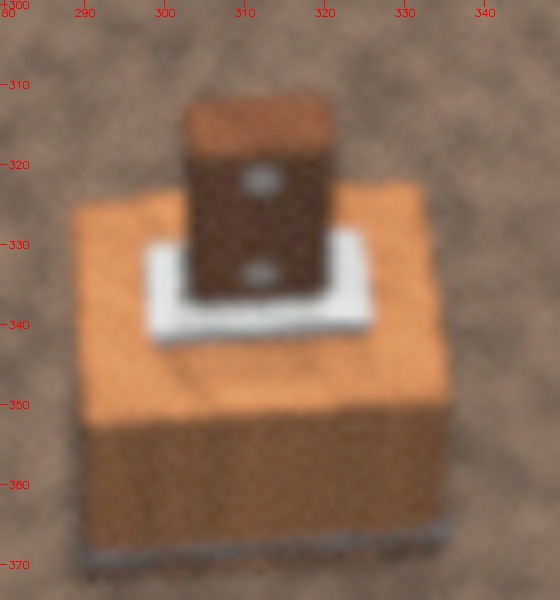

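View pics/sblock.png

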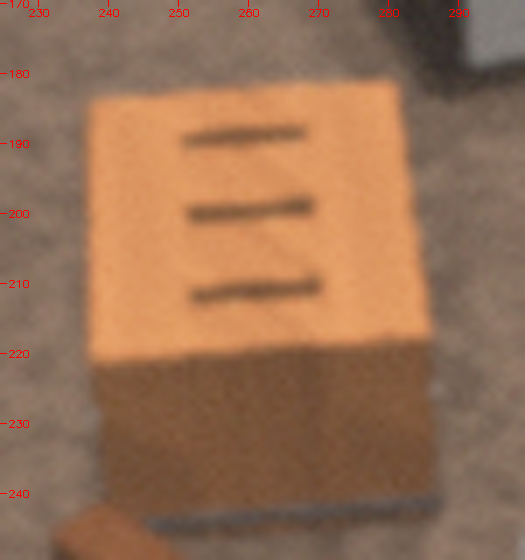

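```bash
cat > m1.py <<'E'
from h import *
from scipy.optimize import least_squares
t=cam("top"); s=cam("scene")
f=lambda L,x0,y0,sc:[(x0+(a+.5)/sc-.5,y0+(b+.5)/sc-.5) for a,b in L]
def fit(c_pts,guess):
    # c_pts: list of (cam, uvs, local pts)
    def r(p):
        R=np.array([[np.cos(p[2]),-np.sin(p[2])],[np.sin(p[2]),np.cos(p[2])]])
        out=[]
        for c,uv,L in c_pts:
            L=np.array(L,float); W=np.c_[L[:,:2]@R.T+p[:2],L[:,2]]
            out.append((proj(c,W)-np.array(uv)).ravel())
        return np.concatenate(out)
    q=least_squares(r,guess); return q.x,np.round(r(q.x).reshape(-1,2),1)
def box(hx,hy,z): return [(hx,hy,z),(hx,-hy,z),(-hx,-hy,z),(-hx,hy,z)]
bt=f([(203,62),(720,207),(611,592),(83,440)],150,215,7)
sl=[]
S=f([(249,200),(284,206),(236,358),(202,350),(406,247),(440,257),(397,405),(360,396),(563,287),(598,293),(555,446),(521,437)],150,215,7)
L=[]
for y in(.045,0,-.045): L+=[(a,b+y,z) for a,b,z in box(.021,.005,.08)]
# scene block: far-left.. corners: left=near robot(-x), top=+y
sb=f([(399,80),(432,335),(90,362),(88,97)],225,170,7)
ss=f([(244,134),(251,211),(256,290)],225,170,7)
print("top outline",*fit([(t,bt,box(.055,.075,.08))],[.5,.2,0]))
print("top slots",*fit([(t,S,L)],[.5,.2,0]))
print("scene outline",*fit([(s,sb,box(.055,.075,.08))],[.5,.2,0]))
print("scene slots",*fit([(s,ss,[(0,.045,.08),(0,0,.08),(0,-.045,.08)])],[.5,.2,0]))
print("all",*fit([(t,bt,box(.055,.075,.08)),(t,S,L),(s,sb,box(.055,.075,.08))],[.5,.2,0]))
# gauge
ht=f([(597,112),(636,120),(612,202),(573,194)],300,250,5)
st=f([(537,43),(677,92),(615,285),(470,238)],300,250,5)
sst=f([(420,183),(452,403),(84,425),(74,207)],280,300,8)
hs=f([(330,97),(332,155),(186,157),(186,104)],280,300,8)
print("stand top",*fit([(t,st,box(.04,.03,.06))],[.45,-.2,0]))
print("stand scene",*fit([(s,sst,box(.04,.03,.06))],[.45,-.2,0]))
print("handle top",*fit([(t,ht,box(.016,.008,.12))],[.45,-.2,0]))
print("handle scene",*fit([(s,hs,box(.016,.008,.12))],[.45,-.2,0]))
print("tri handle top",tri(t,np.mean(ht,0),s,np.mean(hs,0)))
sh=f([(570,92),(632,110),(598,236),(532,213)],300,250,5)
print("shoulder top",*fit([(t,sh,box(.024,.012,.066))],[.45,-.2,0]))
print("big len",np.linalg.norm(onz(t,(315+.0,316),.1)[:2]-onz(t,(339,311),.1)[:2]))
print("shaker",onz(t,(312,244),.09),"mug",onz(t,(309,158),.097))
E
python3 m1.py
```

```text
top outline [ 0.47443123  0.19826803 -0.261924  ] [[-0.4 -0.6]
 [ 0.9 -0.2]
 [ 0.   0.3]
 [-0.5  0.5]]
top slots [ 0.4746078   0.1992077  -0.25563274] [[-0.3  0.1]
 [-0.3  0.7]
 [ 0.2  0.1]
 [-0.  -0.2]
 [-0.1 -0.4]
 [ 0.1 -0.4]
 [-0.1 -0.4]
 [ 0.2 -0.5]
 [ 0.1  0.2]
 [ 0.2  0.7]
 [ 0.1  0. ]
 [-0.1 -0.1]]
scene outline [ 0.47335961  0.20226099 -0.26903216] [[-0.  -0.1]
 [ 0.2 -0. ]
 [-0.2 -0.2]
 [ 0.1  0.4]]
scene slots [ 0.4728681   0.20349302 -0.26301644] [[ 0.1  0.2]
 [-0.1 -0.1]
 [ 0.  -0.1]]
all [ 0.47432312  0.19919311 -0.26210401] [[-0.9 -0.6]
 [ 0.4 -0.2]
 [-0.5  0.4]
 [-1.   0.6]
 [-0.2  0.1]
 [-0.2  0.7]
 [ 0.2  0.1]
 [-0.  -0.2]
 [-0.  -0.2]
 [ 0.1 -0.2]
 [-0.1 -0.2]
 [ 0.1 -0.4]
 [ 0.2  0.5]
 [ 0.2  1. ]
 [ 0.   0.3]
 [-0.2  0.2]
 [ 0.5  0.4]
 [ 1.3  0.5]
 [ 0.8  0.5]
 [ 0.6  1. ]]
stand top [ 0.43937224 -0.2011429  -0.32220817] [[-0.7 -0.2]
 [ 0.5  0.1]
 [ 0.3  0.5]
 [-0.1 -0.3]]
stand scene [ 0.43790924 -0.19944259 -0.31536064] [[ 0.4 -0.1]
 [ 0.4 -0. ]
 [-0.3  0.3]
 [-0.4 -0.3]]
handle top [ 0.43891586 -0.20181241 -0.27322468] [[-0.4 -0.5]
 [ 0.1  0.3]
 [ 0.4  0.5]
 [-0.1 -0.3]]
handle scene [ 0.43748911 -0.20049654 -0.36086922] [[ 0.4 -0.1]
 [ 0.6  0.1]
 [-0.4  0.4]
 [-0.6 -0.5]]
tri handle top (array([ 0.43801426, -0.20140498,  0.12086073]), np.float64(0.0017122002203624627))
shoulder top [ 0.43965438 -0.20329254 -0.2918726 ] [[ 0.1  0.4]
 [-0.4  0.6]
 [-0.5 -0.9]
 [ 0.8 -0.1]]
big len 0.04565124480888176
shaker [ 0.5083457  -0.00079279  0.09      ] mug [0.67396218 0.00716967 0.097     ]
```

Choice: the small gauge in the stand, with its handle top at top (420,281) / scene (312,317). Both its handle and shoulder match 32x16 and 48x24 mm, while the other handle measures about 46 mm long. Next I compute the approach.

```bash
cat > go.py <<'E'
import sys
from h import *
from scipy.spatial.transform import Rotation as Ro
def go(x,y,z,yaw=None):
    o=get_obs(); w,a,b,c=o["tool_rot"]; R=Ro.from_quat([a,b,c,w])
    d=R.inv().apply(np.array([x,y,z])-o["eef_pos"])/.025
    print("t",round(o["t"],2),"tcp",np.round(o["eef_pos"],4),"F",np.round(o["contact_force"],1),"w",round(o["gripper_width"]*85.4,1),"q7",round(o["q"][6],2))
    print("dp",np.round(d,2), end=" ")
    if yaw is not None:
        T=Ro.from_matrix(np.array([[np.cos(yaw),np.sin(yaw),0],[np.sin(yaw),-np.cos(yaw),0],[0,0,-1]]))
        rv=(R.inv()*T).as_rotvec()
        print("ang",np.round(np.degrees(rv)/5,2))
    print()
if __name__=="__main__": go(*map(float,sys.argv[1:]))
E
python3 go.py .4385 -.2012 .20 -.30
```

```text
t 0.3 tcp [ 0.1805 -0.6502  0.231 ] F [-0.5  0.  -0.9] w 85.3 q7 -0.08
dp [ 14.75 -14.55   1.25] ang [-0.01  0.    6.54]
```

>>> jog_arm(
  dp=[
    [1.2,-1.2,0],
    [2.5,-2.5,0],
    [3.8,-3.8,0],
    [5.1,-5.1,0],
    [6.5,-6.4,0],
  ],
  angular=[
    [0,0,0.6],
    [0,0,1.2],
    [0,0,1.8],
    [0,0,2.4],
    [0,0,3.0],
  ],
  claw=[85,85,85,85,85],
  grip_force=25,
)

```text
t: 0.8
eef_pos: [0.2947, -0.4513, 0.2314]
tool_rot: [0.0, 1.0, 0.003, 0.0]
contact_force: [0.6, -1.0, 0.0]
gripper_width: 0.995
```

```bash
python3 go.py .4385 -.2012 .20 -.30
```

```text
t 0.8 tcp [ 0.2947 -0.4513  0.2314] F [ 0.6 -1.   0. ] w 85.0 q7 -0.69
dp [ 5.81 -9.97  1.25] ang [ 0.   -0.    3.51]
```

>>> jog_arm(
  dp=[
    [1.2,-2.0,0.2],
    [2.3,-4.0,0.4],
    [3.5,-6.0,0.6],
    [4.6,-8.0,0.9],
    [5.8,-9.95,1.25],
  ],
  angular=[
    [0,0,0.7],
    [0,0,1.4],
    [0,0,2.1],
    [0,0,2.8],
    [0,0,3.5],
  ],
  claw=[85,85,85,85,85],
)

```text
t: 1.3
eef_pos: [0.418, -0.235, 0.2059]
tool_rot: [0.0, 0.989, -0.149, 0.001]
contact_force: [1.7, -0.7, -0.1]
gripper_width: 0.994
```

```bash
python3 go.py .4385 -.2012 .16 -.30;python3 - <<'E'
from h import *
t=cam("top"); s=cam("scene")
crop(t,370,230,100,90,7,"t2.png")
crop(s,260,240,100,130,5,"s2.png")
E
```

```text
t 1.3 tcp [ 0.418  -0.235   0.2059] F [ 1.7 -0.7 -0.1] w 84.9 q7 -1.52
dp [ 0.38 -1.53  1.84] ang [ 0.   -0.01  0.01]
```

View pics/s2.png

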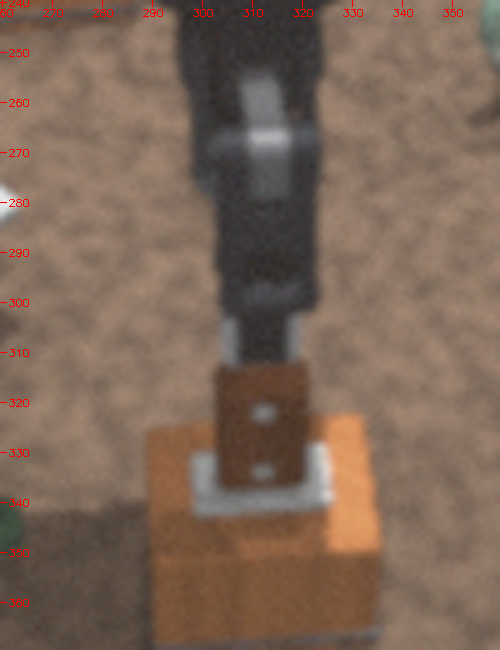

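View pics/t2.png

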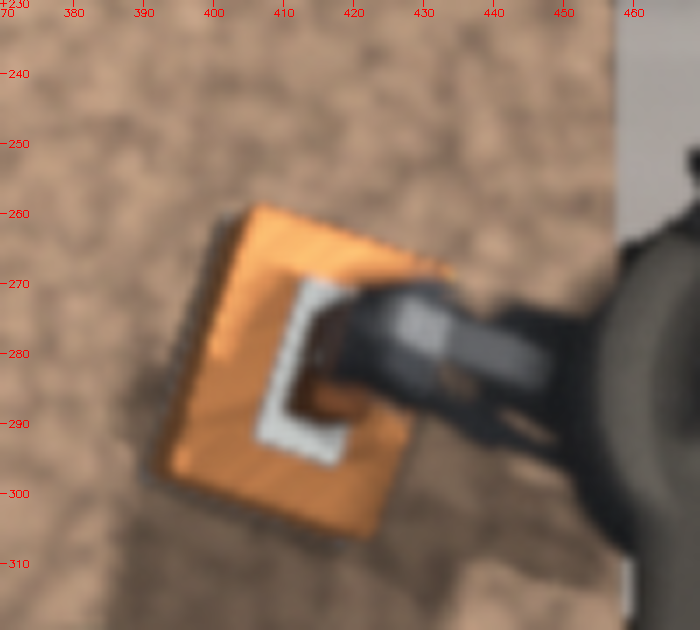

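The gripper is over the stand, seen at scene (312,270), but was still catching up when the picture was taken. I'll check the pose again.

>>> jog_arm(
  dp=[
    [0,0,0],
    [0,0,0],
    [0,0,0],
    [0,0,0],
    [0,0,0],
  ],
  angular=[
    [0,0,0],
    [0,0,0],
    [0,0,0],
    [0,0,0],
    [0,0,0],
  ],
  claw=[85,85,85,85,85],
)

```text
t: 1.9
eef_pos: [0.4169, -0.2375, 0.2056]
tool_rot: [0.0, 0.989, -0.148, 0.0]
contact_force: [0.5, -0.0, -0.4]
gripper_width: 0.996
```

```bash
python3 go.py .4385 -.2012 .08 -.30
```

```text
t 1.9 tcp [ 0.4169 -0.2375  0.2056] F [ 0.5 -0.  -0.4] w 85.1 q7 -1.51
dp [ 0.4  -1.64  5.03] ang [ 0.   -0.    0.02]
```

>>> jog_arm(
  dp=[
    [0.2,-0.8,0],
    [0.4,-1.64,0],
    [0.4,-1.64,0.6],
    [0.4,-1.64,1.2],
    [0.4,-1.64,1.8],
  ],
  angular=[
    [0,0,0],
    [0,0,0],
    [0,0,0],
    [0,0,0],
    [0,0,0],
  ],
  claw=[85,85,85,85,85],
)

```text
t: 2.4
eef_pos: [0.4389, -0.2007, 0.1602]
tool_rot: [0.0, 0.989, -0.148, 0.0]
contact_force: [-0.3, 1.0, 0.6]
gripper_width: 0.994
```

```bash
python3 go.py .4385 -.2012 .08 -.30
python3 - <<'E'
from h import *
t=cam("top"); s=cam("scene")
crop(t,370,230,100,90,7,"t3.png")
crop(s,260,240,100,130,5,"s3.png")
E
python3 go.py .4385 -.2012 .08 -.30
```

```text
t 2.4 tcp [ 0.4389 -0.2007  0.1602] F [-0.3  1.   0.6] w 84.9 q7 -1.62
dp [-0.01  0.02  3.21] ang [ 0.   -0.01  0.04]

t 2.5 tcp [ 0.4374 -0.2003  0.159 ] F [-0.6  0.4 -0.4] w 85.1 q7 -1.62
dp [0.06 0.02 3.16] ang [-0.    0.04  0.04]
```

View pics/s3.png

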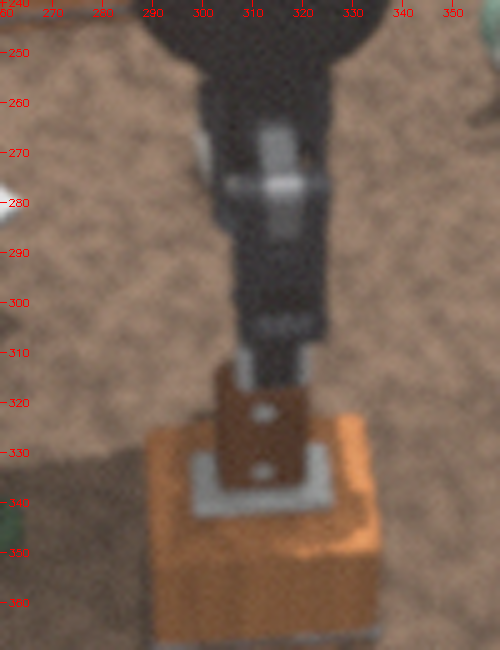

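View pics/t3.png

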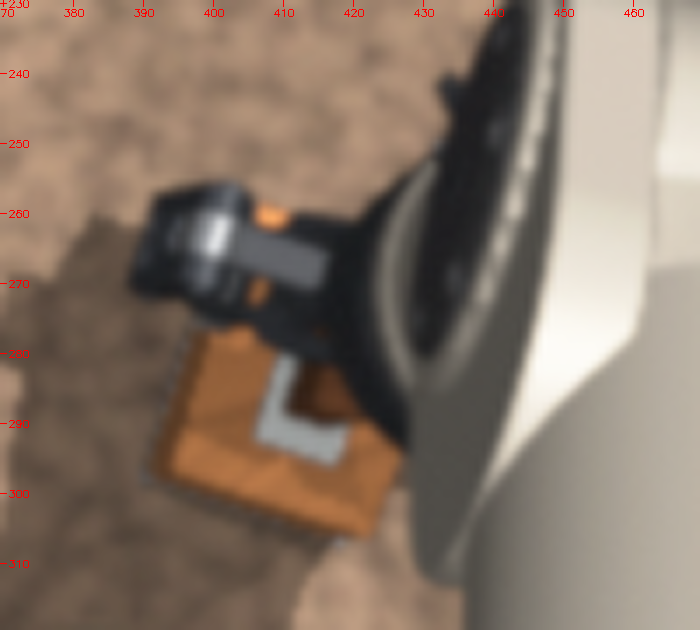

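The near finger's pad sits over the handle's middle at scene (313,312), so the straddle is right. I descend, then close.

>>> jog_arm(
  dp=[
    [0.04,0.02,0.7],
    [0.04,0.02,1.4],
    [0.04,0.02,2.1],
    [0.04,0.02,2.8],
    [0.04,0.02,3.15],
  ],
  angular=[
    [0,0,0],
    [0,0,0],
    [0,0,0],
    [0,0,0],
    [0,0,0],
  ],
  claw=[85,85,85,85,85],
)

```text
t: 3.0
eef_pos: [0.4393, -0.2014, 0.0813]
tool_rot: [-0.0, 0.989, -0.148, -0.0]
contact_force: [-0.1, 0.3, -0.2]
gripper_width: 0.998
```

>>> jog_arm(
  dp=[
    [0,0,0],
    [0,0,0],
    [0,0,0],
    [0,0,0],
    [0,0,0],
  ],
  angular=[
    [0,0,0],
    [0,0,0],
    [0,0,0],
    [0,0,0],
    [0,0,0],
  ],
  claw=[70,55,40,30,25],
  grip_force=25,
)

```text
t: 3.5
eef_pos: [0.4399, -0.2013, 0.0824]
tool_rot: [0.0, 0.989, -0.148, 0.0]
contact_force: [-0.0, 1.1, -0.4]
gripper_width: 0.297
```

```bash
python3 go.py .4385 -.2012 .08 -.30
```

```text
t 3.5 tcp [ 0.4399 -0.2013  0.0824] F [-0.   1.1 -0.4] w 25.3 q7 -1.66
dp [-0.06  0.01  0.09] ang [ 0.   -0.01  0.04]
```

>>> jog_arm(
  dp=[
    [0,0,0],
    [0,0,0],
    [0,0,0],
    [0,0,0],
    [0,0,0],
  ],
  angular=[
    [0,0,0],
    [0,0,0],
    [0,0,0],
    [0,0,0],
    [0,0,0],
  ],
  claw=[20,14,12,10,10],
  grip_force=25,
)

```text
t: 4.0
eef_pos: [0.4398, -0.2011, 0.082]
tool_rot: [0.0, 0.989, -0.148, 0.0]
contact_force: [-1.2, 0.6, 4.6]
gripper_width: 0.183
```

```bash
python3 go.py .4385 -.2012 .08 -.30;python3 - <<'E'
from h import *
s=cam("scene")
crop(s,260,240,100,130,5,"s4.png")
import time
L=[get_obs()["eef_pos"] for _ in range(3)]; print(np.round(L,4))
E
```

```text
t 4.0 tcp [ 0.4398 -0.2011  0.082 ] F [-1.2  0.6  4.6] w 15.6 q7 -1.66
dp [-0.05  0.02  0.08] ang [-0.   -0.    0.04]

[[ 0.4398 -0.2012  0.082 ]
 [ 0.4398 -0.2012  0.082 ]
 [ 0.4398 -0.2012  0.082 ]]
```

View pics/s4.png

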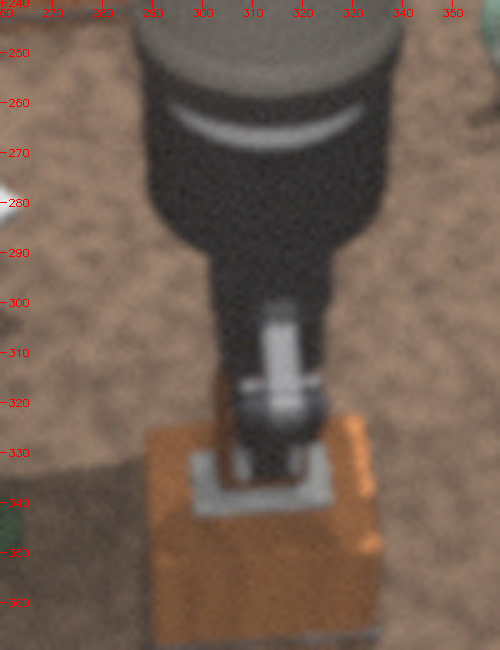

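Gripped at 15.6 mm; the pad at scene ~(313,335) is on the handle, about 1–2 mm towards +x of its middle. I lift.

>>> jog_arm(
  dp=[
    [0,0,-0.4],
    [0,0,-1.0],
    [0,0,-1.8],
    [0,0,-2.6],
    [0,0,-3.4],
  ],
  angular=[
    [0,0,0],
    [0,0,0],
    [0,0,0],
    [0,0,0],
    [0,0,0],
  ],
  claw=[10,10,10,10,10],
)

```text
t: 4.55
eef_pos: [0.4392, -0.2011, 0.1678]
tool_rot: [-0.0, 0.989, -0.148, -0.0]
contact_force: [0.9, 0.1, -1.7]
gripper_width: 0.18
```

>>> jog_arm(
  dp=[
    [0,0,-0.8],
    [0,0,-1.6],
    [0,0,-2.4],
    [0,0,-2.4],
    [0,0,-2.4],
  ],
  angular=[
    [0,0,0],
    [0,0,0],
    [0,0,0],
    [0,0,0],
    [0,0,0],
  ],
  claw=[10,10,10,10,10],
)

```text
t: 5.05
eef_pos: [0.4394, -0.2012, 0.2267]
tool_rot: [0.0, 0.989, -0.148, 0.0]
contact_force: [-0.4, 0.5, -2.7]
gripper_width: 0.186
```

```bash
python3 go.py .4860 .2427 .225 -.262;python3 - <<'E'
from h import *
s=cam("scene");cv2.imwrite("pics/s5.png",s["pixels"])
t=cam("top"); cv2.imwrite("pics/t5.png",t["pixels"])
E
```

```text
t 5.05 tcp [ 0.4394 -0.2012  0.2267] F [-0.4  0.5 -2.7] w 15.9 q7 -1.6
dp [ -3.41 -17.53   0.07] ang [ 0.  -0.  -0.4]
```

View pics/s5.png

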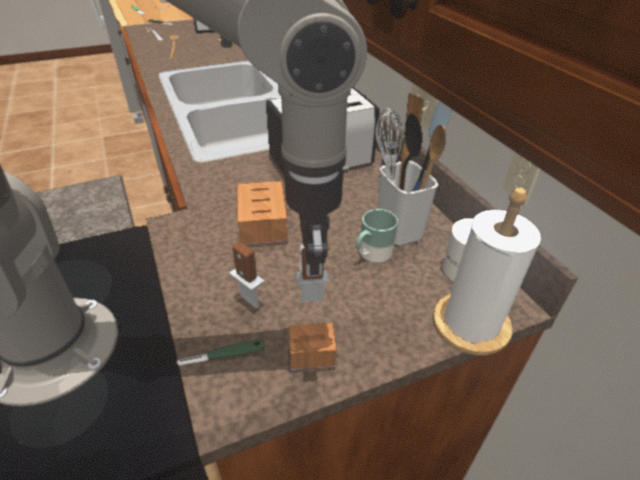

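The gauge is out of the stand (blade at scene ~(312,288)), so now I travel to the left slot.

>>> jog_arm(
  dp=[
    [-0.2,-0.9,0],
    [-0.4,-2.0,0],
    [-0.6,-3.2,0],
    [-0.9,-4.5,0],
    [-1.1,-5.8,0],
  ],
  angular=[
    [0,0,0],
    [0,0,-0.1],
    [0,0,-0.1],
    [0,0,-0.1],
    [0,0,-0.15],
  ],
  claw=[10,10,10,10,10],
)

```text
t: 5.65
eef_pos: [0.4547, -0.0533, 0.2256]
tool_rot: [0.0, 0.99, -0.141, -0.001]
contact_force: [0.6, 0.6, -2.5]
gripper_width: 0.183
```

>>> jog_arm(
  dp=[
    [-0.2,-1.2,0],
    [-0.5,-2.4,0],
    [-0.7,-3.6,0],
    [-0.9,-4.8,0],
    [-1.1,-5.8,0],
  ],
  angular=[
    [0,0,0],
    [0,0,-0.1],
    [0,0,-0.1],
    [0,0,-0.1],
    [0,0,-0.15],
  ],
  claw=[10,10,10,10,10],
)

```text
t: 6.15
eef_pos: [0.4692, 0.094, 0.2257]
tool_rot: [0.0, 0.991, -0.134, -0.001]
contact_force: [0.2, 0.2, -1.7]
gripper_width: 0.18
```

```bash
python3 go.py .4860 .2427 .225 -.262
```

```text
t 6.15 tcp [0.4692 0.094  0.2257] F [ 0.2  0.2 -1.7] w 15.4 q7 -2.25
dp [-0.93 -5.91  0.03] ang [ 0.01  0.02 -0.08]
```

>>> jog_arm(
  dp=[
    [-0.2,-1.2,0],
    [-0.4,-2.5,0],
    [-0.6,-3.8,0],
    [-0.8,-5.0,0],
    [-0.93,-5.91,0],
  ],
  angular=[
    [0,0,0],
    [0,0,0],
    [0,0,0],
    [0,0,-0.05],
    [0,0,-0.08],
  ],
  claw=[10,10,10,10,10],
)

```text
t: 6.65
eef_pos: [0.486, 0.2429, 0.2255]
tool_rot: [0.0, 0.991, -0.13, -0.001]
contact_force: [1.1, 1.2, -0.9]
gripper_width: 0.185
```

```bash
python3 go.py .4860 .2427 .165 -.262
```

```text
t 6.65 tcp [0.486  0.2429 0.2255] F [ 1.1  1.2 -0.9] w 15.8 q7 -2.56
dp [0.01 0.01 2.42] ang [0.01 0.02 0.01]
```

>>> jog_arm(
  dp=[
    [0,0,0.6],
    [0,0,1.2],
    [0,0,1.8],
    [0,0,2.4],
    [0,0,2.4],
  ],
  angular=[
    [0,0,0],
    [0,0,0],
    [0,0,0],
    [0,0,0],
    [0,0,0],
  ],
  claw=[10,10,10,10,10],
)

```text
t: 7.15
eef_pos: [0.4852, 0.2398, 0.1639]
tool_rot: [0.002, 0.991, -0.131, -0.002]
contact_force: [-0.1, -0.2, -1.4]
gripper_width: 0.182
```

```bash
python3 go.py .4860 .2427 .150 -.262
python3 - <<'E'
from h import *
s=cam("scene"); crop(s,215,120,90,130,5,"s6.png")
t=cam("top"); crop(t,140,200,120,110,6,"t6.png")
E
python3 go.py .4860 .2427 .150 -.262
```

```text
t 7.15 tcp [0.4852 0.2398 0.1639] F [-0.1 -0.2 -1.4] w 15.6 q7 -2.59
dp [ 0.01 -0.12  0.55] ang [ 0.04  0.05 -0.01]

t 7.25 tcp [0.4866 0.2409 0.1663] F [ 0.1  1.  -0.9] w 15.9 q7 -2.59
dp [-0.04 -0.06  0.65] ang [ 0.01  0.01 -0.01]
```

View pics/s6.png

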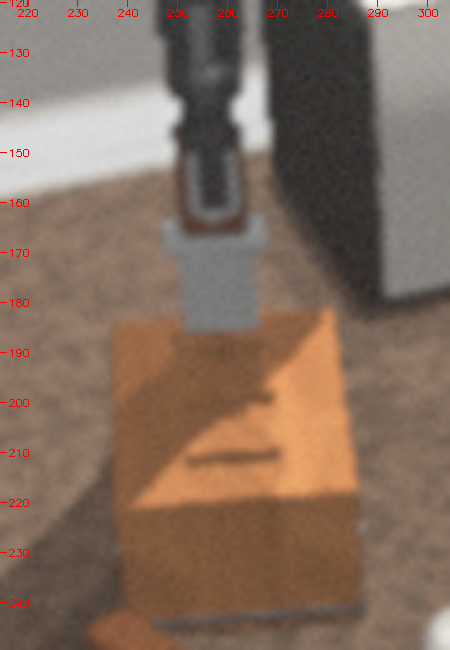

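View pics/t6.png

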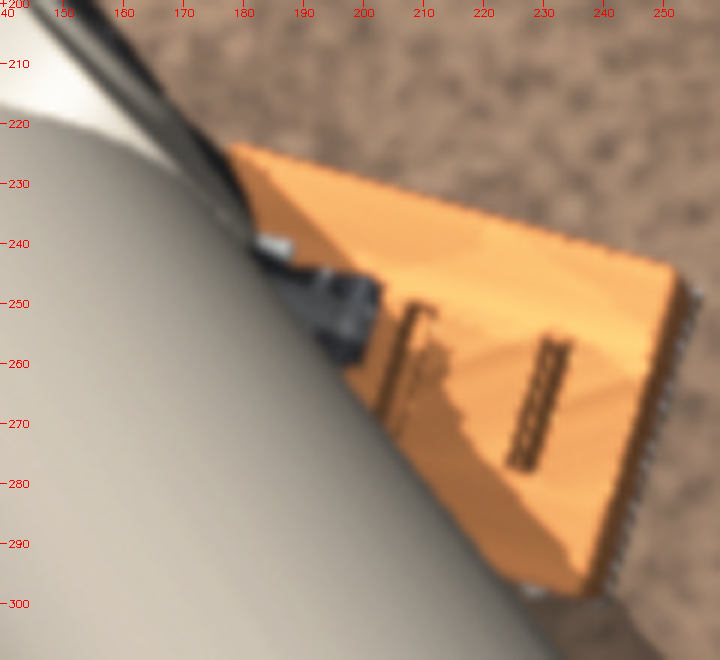

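The scene view shows the blade's lower edge from (251.6,186) to (266.7,185), just above slot 1 (centre near 259.3,188.8). The arm hides slot 1 in the top view. I'll check the alignment numerically in the scene camera.

Run:
```python
from h import *
s=cam("scene")
def rot(a): return np.array([[np.cos(a),-np.sin(a)],[np.sin(a),np.cos(a)]])
R=rot(-.262)
for nm,c in(("top-pose",(.4745,.1988)),("scene-pose",(.4729,.2035))):
    ctr=np.array(c)+R@[0,.045]
    for z in(.08,.0935,.0945):
        print(nm,np.round(ctr,4),z,np.round(proj(s,[[*(ctr+R@[dx,-.0025]),z] for dx in(-.018,0,.018)]),1).tolist())
tip=np.array([.4860,.2405]); print("FK tip",np.round(proj(s,[[*(tip+R@[dx,-.0025]),.0945] for dx in(-.018,0,.018)]),1).tolist())
sh=.0945+.05; print("FK shoulder under",np.round(proj(s,[[*(tip+R@[dx,-.012]),sh] for dx in(-.024,0,.024)]),1).tolist())
o=get_obs();print(o["t"],o["eef_pos"])
```

```text
top-pose [0.4862 0.2423] 0.08 [[253.3, 190.9], [260.7, 190.4], [268.2, 189.8]]
top-pose [0.4862 0.2423] 0.0935 [[252.8, 186.2], [260.3, 185.7], [267.8, 185.2]]
top-pose [0.4862 0.2423] 0.0945 [[252.8, 185.9], [260.3, 185.4], [267.8, 184.8]]
scene-pose [0.4846 0.247 ] 0.08 [[252.1, 190.0], [259.5, 189.5], [266.9, 189.0]]
scene-pose [0.4846 0.247 ] 0.0935 [[251.6, 185.4], [259.1, 184.8], [266.6, 184.3]]
scene-pose [0.4846 0.247 ] 0.0945 [[251.6, 185.0], [259.1, 184.5], [266.6, 184.0]]
FK tip [[253.0, 186.3], [260.5, 185.8], [268.0, 185.2]]
FK shoulder under [[248.7, 170.7], [259.1, 170.0], [269.5, 169.3]]
7.3 [0.4870373  0.24114662 0.16701765]
```

Run:
```python
from h import *
s=cam("scene"); crop(s,235,145,45,50,14,"s7.png")
o=get_obs();print(o["t"],o["eef_pos"])
```

```text
7.35 [0.48731565 0.24128062 0.16741305]
```

View pics/s7.png

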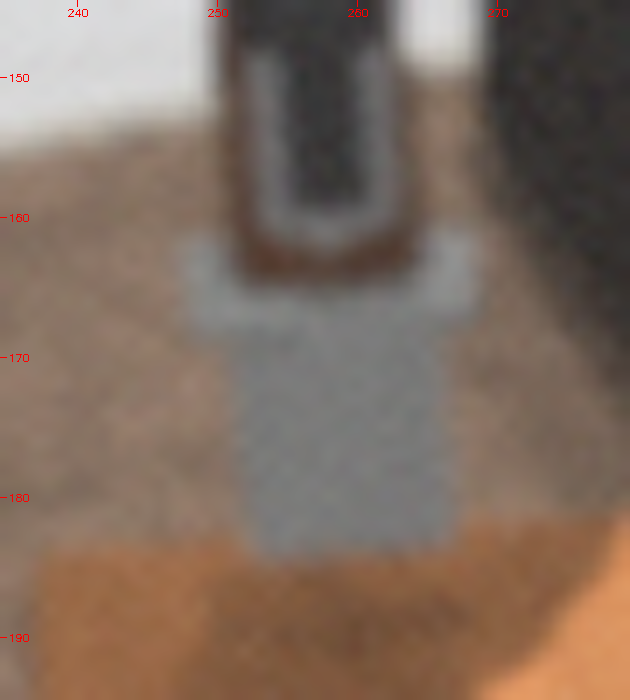

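>>> jog_arm(
  dp=[
    [0,0,0],
    [0,0,0],
    [0,0,0],
    [0,0,0],
    [0,0,0],
  ],
  angular=[
    [0,0,0],
    [0,0,0],
    [0,0,0],
    [0,0,0],
    [0,0,0],
  ],
  claw=[10,10,10,10,10],
)

```text
t: 7.85
eef_pos: [0.4869, 0.241, 0.1669]
tool_rot: [-0.0, 0.991, -0.131, 0.0]
contact_force: [0.3, -0.7, -1.2]
gripper_width: 0.182
```

```bash
python3 go.py .4862 .2425 .1555 -.262
```

```text
t 7.85 tcp [0.4869 0.241  0.1669] F [ 0.3 -0.7 -1.2] w 15.5 q7 -2.59
dp [-0.04 -0.05  0.46] ang [-0.   -0.   -0.02]
```

>>> jog_arm(
  dp=[
    [-0.04,-0.05,0],
    [-0.04,-0.05,0.15],
    [-0.04,-0.05,0.3],
    [-0.04,-0.05,0.45],
    [-0.04,-0.05,0.45],
  ],
  angular=[
    [0,0,0],
    [0,0,0],
    [0,0,0],
    [0,0,0],
    [0,0,0],
  ],
  claw=[10,10,10,10,10],
)

```text
t: 8.35
eef_pos: [0.4858, 0.2422, 0.1547]
tool_rot: [0.0, 0.991, -0.131, -0.001]
contact_force: [0.1, 0.5, -1.3]
gripper_width: 0.178
```

>>> jog_arm(
  dp=[
    [0,0,0.04],
    [0,0,0.08],
    [0,0,0.12],
    [0,0,0.16],
    [0,0,0.16],
  ],
  angular=[
    [0,0,0],
    [0,0,0],
    [0,0,0],
    [0,0,0],
    [0,0,0],
  ],
  claw=[10,10,10,10,10],
)

```text
t: 8.85
eef_pos: [0.4861, 0.2424, 0.1514]
tool_rot: [0.0, 0.991, -0.131, -0.0]
contact_force: [1.0, 0.3, -0.7]
gripper_width: 0.184
```

Tip about 0 mm at the mouth; I continue in small steps, watching the force.

>>> jog_arm(
  dp=[
    [0,0,0.03],
    [0,0,0.06],
    [0,0,0.09],
    [0,0,0.12],
    [0,0,0.12],
  ],
  angular=[
    [0,0,0],
    [0,0,0],
    [0,0,0],
    [0,0,0],
    [0,0,0],
  ],
  claw=[10,10,10,10,10],
)

```text
t: 9.35
eef_pos: [0.4862, 0.2424, 0.1484]
tool_rot: [0.0, 0.991, -0.131, -0.0]
contact_force: [0.4, 0.3, -0.8]
gripper_width: 0.183
```

>>> jog_arm(
  dp=[
    [0,0,0.03],
    [0,0,0.06],
    [0,0,0.09],
    [0,0,0.12],
    [0,0,0.12],
  ],
  angular=[
    [0,0,0],
    [0,0,0],
    [0,0,0],
    [0,0,0],
    [0,0,0],
  ],
  claw=[10,10,10,10,10],
)

```text
t: 9.85
eef_pos: [0.4862, 0.2424, 0.1454]
tool_rot: [0.0, 0.991, -0.131, -0.0]
contact_force: [0.4, -0.8, -1.1]
gripper_width: 0.185
```

>>> jog_arm(
  dp=[
    [0,0,0.05],
    [0,0,0.1],
    [0,0,0.15],
    [0,0,0.2],
    [0,0,0.24],
  ],
  angular=[
    [0,0,0],
    [0,0,0],
    [0,0,0],
    [0,0,0],
    [0,0,0],
  ],
  claw=[10,10,10,10,10],
)

```text
t: 10.35
eef_pos: [0.4862, 0.2424, 0.1394]
tool_rot: [0.0, 0.991, -0.131, -0.0]
contact_force: [0.3, -1.5, -1.0]
gripper_width: 0.187
```

>>> jog_arm(
  dp=[
    [0,0,0.03],
    [0,0,0.06],
    [0,0,0.09],
    [0,0,0.12],
    [0,0,0.12],
  ],
  angular=[
    [0,0,0],
    [0,0,0],
    [0,0,0],
    [0,0,0],
    [0,0,0],
  ],
  claw=[10,10,10,10,10],
)

```text
t: 10.85
eef_pos: [0.4862, 0.2424, 0.1365]
tool_rot: [0.0, 0.991, -0.131, -0.0]
contact_force: [-0.4, -0.8, -0.4]
gripper_width: 0.186
```

>>> jog_arm(
  dp=[
    [0,0,0.02],
    [0,0,0.04],
    [0,0,0.06],
    [0,0,0.08],
    [0,0,0.08],
  ],
  angular=[
    [0,0,0],
    [0,0,0],
    [0,0,0],
    [0,0,0],
    [0,0,0],
  ],
  claw=[10,10,10,10,10],
)

```text
t: 11.35
eef_pos: [0.4862, 0.2424, 0.1345]
tool_rot: [0.0, 0.991, -0.131, -0.0]
contact_force: [-0.1, -0.0, -2.0]
gripper_width: 0.181
```

```bash
python3 go.py .4862 .2425 .1345 -.262;python3 - <<'E'
from h import *
s=cam("scene"); crop(s,225,140,75,80,8,"s8.png")
E
```

```text
t 11.35 tcp [0.4862 0.2424 0.1345] F [-0.1 -0.  -2. ] w 15.5 q7 -2.62
dp [-0. -0.  0.] ang [ 0.    0.   -0.01]
```

View pics/s8.png

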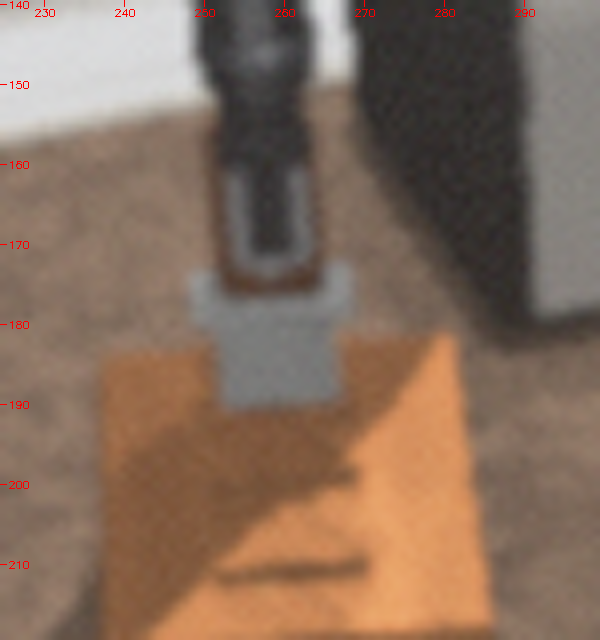

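The blade is visibly in slot 1: it now meets the block at v≈190, and less of it shows than before. I go on.

>>> jog_arm(
  dp=[
    [0,0,0.02],
    [0,0,0.04],
    [0,0,0.06],
    [0,0,0.08],
    [0,0,0.08],
  ],
  angular=[
    [0,0,0],
    [0,0,0],
    [0,0,0],
    [0,0,0],
    [0,0,0],
  ],
  claw=[10,10,10,10,10],
)

```text
t: 11.9
eef_pos: [0.4865, 0.2426, 0.1335]
tool_rot: [-0.0, 0.991, -0.131, 0.0]
contact_force: [-2.1, -1.5, 6.6]
gripper_width: 0.186
```

>>> jog_arm(
  dp=[
    [0,0,0.02],
    [0,0,0.04],
    [0,0,0.06],
    [0,0,0.08],
    [0,0,0.08],
  ],
  angular=[
    [0,0,0],
    [0,0,0],
    [0,0,0],
    [0,0,0],
    [0,0,0],
  ],
  claw=[10,10,10,10,10],
)

```text
t: 12.4
eef_pos: [0.4871, 0.2428, 0.1331]
tool_rot: [-0.0, 0.991, -0.131, 0.001]
contact_force: [-4.4, -4.0, 19.5]
gripper_width: 0.184
```

It jams at about 18 mm depth: 19.5 N and the motion has stopped. I withdraw gently and go to the middle slot.

>>> jog_arm(
  dp=[
    [0,0,-0.2],
    [0,0,-0.5],
    [0,0,-0.9],
    [0,0,-1.3],
    [0,0,-1.6],
  ],
  angular=[
    [0,0,0],
    [0,0,0],
    [0,0,0],
    [0,0,0],
    [0,0,0],
  ],
  claw=[10,10,10,10,10],
)

```text
t: 12.9
eef_pos: [0.4865, 0.2427, 0.1717]
tool_rot: [-0.0, 0.991, -0.131, 0.0]
contact_force: [0.2, 1.1, -0.8]
gripper_width: 0.182
```

>>> jog_arm(
  dp=[
    [0,0.5,0],
    [0,1.0,0],
    [0,1.5,0],
    [0,1.8,0],
    [0,1.8,0],
  ],
  angular=[
    [0,0,0],
    [0,0,0],
    [0,0,0],
    [0,0,0],
    [0,0,0],
  ],
  claw=[10,10,10,10,10],
)

```text
t: 13.4
eef_pos: [0.4741, 0.197, 0.1702]
tool_rot: [0.001, 0.991, -0.132, -0.0]
contact_force: [-0.2, 1.0, -0.8]
gripper_width: 0.186
```

```bash
python3 go.py .4745 .1990 .1555 -.262;python3 - <<'E'
from h import *
s=cam("scene"); crop(s,225,140,75,80,8,"s9.png")
t=cam("top"); crop(t,140,200,120,110,6,"t9.png")
E
python3 go.py .4745 .1990 .1555 -.262
```

```text
t 13.4 tcp [0.4741 0.197  0.1702] F [-0.2  1.  -0.8] w 15.9 q7 -2.52
dp [-0.01 -0.08  0.59] ang [ 0.02  0.   -0.04]

t 13.5 tcp [0.4745 0.1989 0.1705] F [-0.1 -0.2 -1.4] w 15.5 q7 -2.52
dp [-0.  -0.   0.6] ang [-0.   -0.   -0.02]
```

View pics/s9.png

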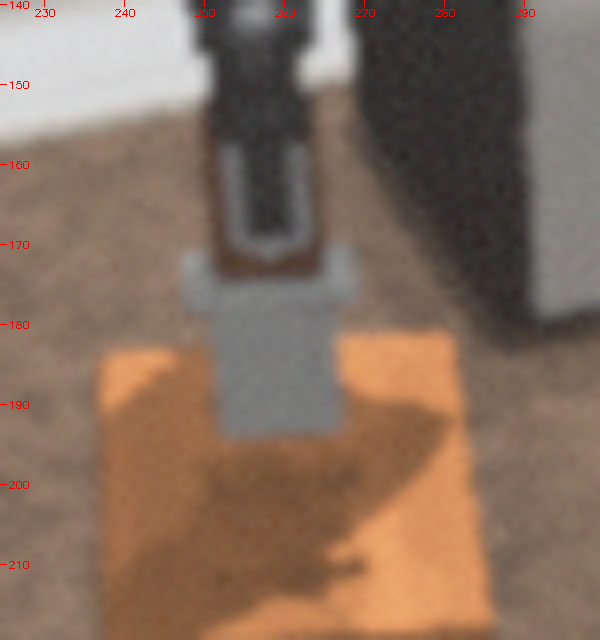

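View pics/t9.png

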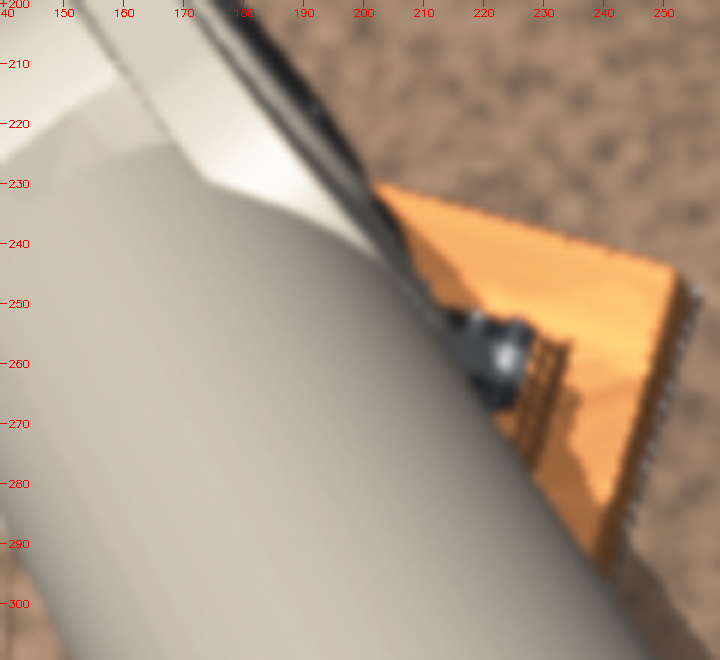

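The blade is centred over slot 2 in u (259.8). I descend the same way.

>>> jog_arm(
  dp=[
    [0,0,0.15],
    [0,0,0.3],
    [0,0,0.45],
    [0,0,0.6],
    [0,0,0.6],
  ],
  angular=[
    [0,0,0],
    [0,0,0],
    [0,0,0],
    [0,0,0],
    [0,0,0],
  ],
  claw=[10,10,10,10,10],
)

```text
t: 14.0
eef_pos: [0.4741, 0.199, 0.1548]
tool_rot: [0.0, 0.991, -0.131, -0.001]
contact_force: [-0.3, 0.1, -1.4]
gripper_width: 0.184
```

>>> jog_arm(
  dp=[
    [0,0,0.05],
    [0,0,0.1],
    [0,0,0.15],
    [0,0,0.2],
    [0,0,0.2],
  ],
  angular=[
    [0,0,0],
    [0,0,0],
    [0,0,0],
    [0,0,0],
    [0,0,0],
  ],
  claw=[10,10,10,10,10],
)

```text
t: 14.5
eef_pos: [0.4745, 0.199, 0.1504]
tool_rot: [0.0, 0.991, -0.131, -0.0]
contact_force: [0.5, 0.2, -1.8]
gripper_width: 0.183
```

>>> jog_arm(
  dp=[
    [0,0,0.03],
    [0,0,0.06],
    [0,0,0.09],
    [0,0,0.12],
    [0,0,0.12],
  ],
  angular=[
    [0,0,0],
    [0,0,0],
    [0,0,0],
    [0,0,0],
    [0,0,0],
  ],
  claw=[10,10,10,10,10],
)

```text
t: 15.0
eef_pos: [0.4745, 0.199, 0.1475]
tool_rot: [0.0, 0.991, -0.131, -0.0]
contact_force: [0.7, -0.3, -1.0]
gripper_width: 0.187
```

>>> jog_arm(
  dp=[
    [0,0,0.07],
    [0,0,0.14],
    [0,0,0.21],
    [0,0,0.28],
    [0,0,0.32],
  ],
  angular=[
    [0,0,0],
    [0,0,0],
    [0,0,0],
    [0,0,0],
    [0,0,0],
  ],
  claw=[10,10,10,10,10],
)

```text
t: 15.5
eef_pos: [0.4744, 0.199, 0.1393]
tool_rot: [0.0, 0.991, -0.131, -0.0]
contact_force: [0.7, 0.7, -0.6]
gripper_width: 0.18
```

>>> jog_arm(
  dp=[
    [0,0,0.03],
    [0,0,0.06],
    [0,0,0.09],
    [0,0,0.12],
    [0,0,0.12],
  ],
  angular=[
    [0,0,0],
    [0,0,0],
    [0,0,0],
    [0,0,0],
    [0,0,0],
  ],
  claw=[10,10,10,10,10],
)

```text
t: 16.0
eef_pos: [0.4745, 0.199, 0.1365]
tool_rot: [0.0, 0.991, -0.131, -0.0]
contact_force: [-0.6, -0.0, -1.1]
gripper_width: 0.185
```

>>> jog_arm(
  dp=[
    [0,0,0.02],
    [0,0,0.04],
    [0,0,0.06],
    [0,0,0.08],
    [0,0,0.08],
  ],
  angular=[
    [0,0,0],
    [0,0,0],
    [0,0,0],
    [0,0,0],
    [0,0,0],
  ],
  claw=[10,10,10,10,10],
)

```text
t: 16.5
eef_pos: [0.4745, 0.199, 0.1345]
tool_rot: [0.0, 0.991, -0.131, -0.0]
contact_force: [0.2, -0.5, -2.2]
gripper_width: 0.184
```

>>> jog_arm(
  dp=[
    [0,0,0.02],
    [0,0,0.04],
    [0,0,0.06],
    [0,0,0.08],
    [0,0,0.08],
  ],
  angular=[
    [0,0,0],
    [0,0,0],
    [0,0,0],
    [0,0,0],
    [0,0,0],
  ],
  claw=[10,10,10,10,10],
)

```text
t: 17.0
eef_pos: [0.4744, 0.199, 0.1325]
tool_rot: [0.0, 0.991, -0.131, -0.0]
contact_force: [0.6, 0.4, -0.9]
gripper_width: 0.187
```

>>> jog_arm(
  dp=[
    [0,0,0.02],
    [0,0,0.04],
    [0,0,0.06],
    [0,0,0.08],
    [0,0,0.08],
  ],
  angular=[
    [0,0,0],
    [0,0,0],
    [0,0,0],
    [0,0,0],
    [0,0,0],
  ],
  claw=[10,10,10,10,10],
)

```text
t: 17.5
eef_pos: [0.4745, 0.199, 0.1305]
tool_rot: [0.0, 0.991, -0.131, -0.0]
contact_force: [-0.3, -0.5, -1.1]
gripper_width: 0.182
```

>>> jog_arm(
  dp=[
    [0,0,0.02],
    [0,0,0.04],
    [0,0,0.06],
    [0,0,0.08],
    [0,0,0.08],
  ],
  angular=[
    [0,0,0],
    [0,0,0],
    [0,0,0],
    [0,0,0],
    [0,0,0],
  ],
  claw=[10,10,10,10,10],
)

```text
t: 18.0
eef_pos: [0.4745, 0.199, 0.1285]
tool_rot: [0.0, 0.991, -0.131, -0.0]
contact_force: [-0.2, -0.1, -2.3]
gripper_width: 0.186
```

>>> jog_arm(
  dp=[
    [0,0,0.02],
    [0,0,0.04],
    [0,0,0.06],
    [0,0,0.08],
    [0,0,0.08],
  ],
  angular=[
    [0,0,0],
    [0,0,0],
    [0,0,0],
    [0,0,0],
    [0,0,0],
  ],
  claw=[10,10,10,10,10],
)

```text
t: 18.5
eef_pos: [0.4745, 0.199, 0.1265]
tool_rot: [0.0, 0.991, -0.131, -0.0]
contact_force: [-0.1, 0.3, -1.0]
gripper_width: 0.183
```

>>> jog_arm(
  dp=[
    [0,0,0.02],
    [0,0,0.04],
    [0,0,0.06],
    [0,0,0.08],
    [0,0,0.08],
  ],
  angular=[
    [0,0,0],
    [0,0,0],
    [0,0,0],
    [0,0,0],
    [0,0,0],
  ],
  claw=[10,10,10,10,10],
)

```text
t: 19.0
eef_pos: [0.4745, 0.199, 0.1245]
tool_rot: [0.0, 0.991, -0.131, -0.0]
contact_force: [-0.6, -0.2, -0.8]
gripper_width: 0.183
```

>>> jog_arm(
  dp=[
    [0,0,0.02],
    [0,0,0.04],
    [0,0,0.06],
    [0,0,0.08],
    [0,0,0.08],
  ],
  angular=[
    [0,0,0],
    [0,0,0],
    [0,0,0],
    [0,0,0],
    [0,0,0],
  ],
  claw=[10,10,10,10,10],
)

```text
t: 19.5
eef_pos: [0.4747, 0.1992, 0.1234]
tool_rot: [0.0, 0.991, -0.131, 0.0]
contact_force: [-2.2, -1.4, 7.8]
gripper_width: 0.185
```

>>> jog_arm(
  dp=[
    [0,0,0.02],
    [0,0,0.04],
    [0,0,0.06],
    [0,0,0.06],
    [0,0,0.06],
  ],
  angular=[
    [0,0,0],
    [0,0,0],
    [0,0,0],
    [0,0,0],
    [0,0,0],
  ],
  claw=[10,10,10,10,10],
)

```text
t: 20.0
eef_pos: [0.4752, 0.1992, 0.1232]
tool_rot: [0.0, 0.991, -0.131, 0.001]
contact_force: [-3.7, -3.3, 19.7]
gripper_width: 0.183
```

The middle slot jams rigidly at about 28 mm (19.7 N). I withdraw and move to the right slot.

>>> jog_arm(
  dp=[
    [0,0,-0.2],
    [0,0,-0.6],
    [0,0,-1.1],
    [0,0,-1.6],
    [0,0,-2.0],
  ],
  angular=[
    [0,0,0],
    [0,0,0],
    [0,0,0],
    [0,0,0],
    [0,0,0],
  ],
  claw=[10,10,10,10,10],
)

```text
t: 20.5
eef_pos: [0.4749, 0.1993, 0.1726]
tool_rot: [-0.0, 0.991, -0.131, 0.001]
contact_force: [0.1, 0.0, -0.4]
gripper_width: 0.185
```

>>> jog_arm(
  dp=[
    [0,0.4,0],
    [0,0.9,0],
    [0,1.4,0],
    [0,1.8,0],
    [0,1.8,0],
  ],
  angular=[
    [0,0,0],
    [0,0,0],
    [0,0,0],
    [0,0,0],
    [0,0,0],
  ],
  claw=[10,10,10,10,10],
)

```text
t: 21.0
eef_pos: [0.4621, 0.1531, 0.1705]
tool_rot: [0.001, 0.991, -0.133, -0.001]
contact_force: [0.4, 0.5, -2.2]
gripper_width: 0.18
```

```bash
python3 go.py .4628 .1555 .1555 -.262;python3 - <<'E'
from h import *
s=cam("scene"); crop(s,225,150,75,80,8,"s10.png")
E
python3 go.py .4628 .1555 .1555 -.262
```

```text
t 21.0 tcp [0.4621 0.1531 0.1705] F [ 0.4  0.5 -2.2] w 15.4 q7 -2.43
dp [ 0.  -0.1  0.6] ang [ 0.02  0.01 -0.05]

t 21.05 tcp [0.4625 0.1544 0.1708] F [ 1.   0.2 -1.1] w 15.6 q7 -2.44
dp [-0.   -0.05  0.61] ang [ 0.01  0.   -0.04]
```

View pics/s10.png

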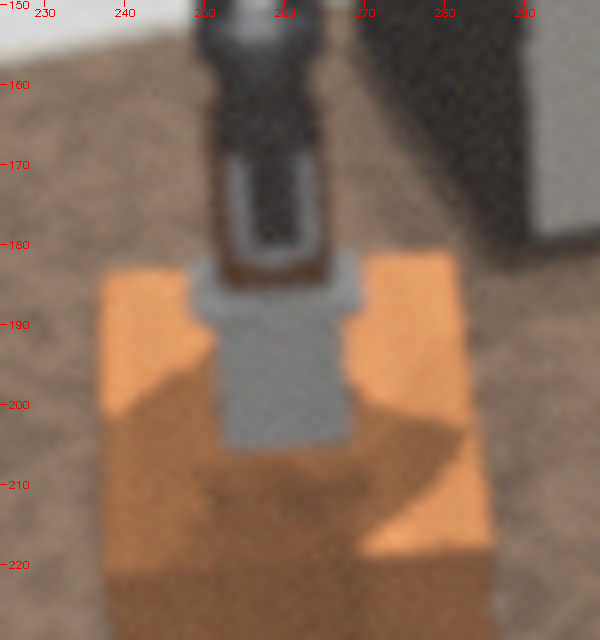

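The blade is over slot 3: its lower edge is at v≈205, centred at u≈260, upright. I descend.

>>> jog_arm(
  dp=[
    [0,0,0.15],
    [0,0,0.3],
    [0,0,0.45],
    [0,0,0.6],
    [0,0,0.6],
  ],
  angular=[
    [0,0,0],
    [0,0,0],
    [0,0,0],
    [0,0,0],
    [0,0,0],
  ],
  claw=[10,10,10,10,10],
)

```text
t: 21.55
eef_pos: [0.4624, 0.1556, 0.1553]
tool_rot: [0.0, 0.991, -0.131, -0.001]
contact_force: [0.6, 0.3, -1.3]
gripper_width: 0.185
```

>>> jog_arm(
  dp=[
    [0,0,0.05],
    [0,0,0.1],
    [0,0,0.15],
    [0,0,0.2],
    [0,0,0.2],
  ],
  angular=[
    [0,0,0],
    [0,0,0],
    [0,0,0],
    [0,0,0],
    [0,0,0],
  ],
  claw=[10,10,10,10,10],
)

```text
t: 22.05
eef_pos: [0.4627, 0.1555, 0.151]
tool_rot: [0.0, 0.991, -0.131, -0.0]
contact_force: [0.3, 0.8, -1.0]
gripper_width: 0.184
```

```bash
python3 go.py .4628 .1555 .1475 -.262
```

```text
t 22.05 tcp [0.4627 0.1555 0.151 ] F [ 0.3  0.8 -1. ] w 15.7 q7 -2.45
dp [ 0.   -0.    0.14] ang [ 0.    0.   -0.01]
```

>>> jog_arm(
  dp=[
    [0,0,0.04],
    [0,0,0.08],
    [0,0,0.12],
    [0,0,0.16],
    [0,0,0.16],
  ],
  angular=[
    [0,0,0],
    [0,0,0],
    [0,0,0],
    [0,0,0],
    [0,0,0],
  ],
  claw=[10,10,10,10,10],
)

```text
t: 22.55
eef_pos: [0.4627, 0.1556, 0.1469]
tool_rot: [0.0, 0.991, -0.131, -0.0]
contact_force: [0.2, 0.5, -1.4]
gripper_width: 0.181
```

>>> jog_arm(
  dp=[
    [0,0,0.07],
    [0,0,0.14],
    [0,0,0.21],
    [0,0,0.28],
    [0,0,0.32],
  ],
  angular=[
    [0,0,0],
    [0,0,0],
    [0,0,0],
    [0,0,0],
    [0,0,0],
  ],
  claw=[10,10,10,10,10],
)

```text
t: 23.05
eef_pos: [0.4627, 0.1556, 0.1388]
tool_rot: [0.0, 0.991, -0.131, -0.0]
contact_force: [-0.4, -0.4, -1.7]
gripper_width: 0.187
```

>>> jog_arm(
  dp=[
    [0,0,0.02],
    [0,0,0.04],
    [0,0,0.06],
    [0,0,0.08],
    [0,0,0.08],
  ],
  angular=[
    [0,0,0],
    [0,0,0],
    [0,0,0],
    [0,0,0],
    [0,0,0],
  ],
  claw=[10,10,10,10,10],
)

```text
t: 23.55
eef_pos: [0.4628, 0.1555, 0.1371]
tool_rot: [0.0, 0.991, -0.131, 0.0]
contact_force: [0.1, 0.3, -1.4]
gripper_width: 0.184
```

>>> jog_arm(
  dp=[
    [0,0,0.02],
    [0,0,0.04],
    [0,0,0.06],
    [0,0,0.08],
    [0,0,0.08],
  ],
  angular=[
    [0,0,0],
    [0,0,0],
    [0,0,0],
    [0,0,0],
    [0,0,0],
  ],
  claw=[10,10,10,10,10],
)

```text
t: 24.05
eef_pos: [0.4628, 0.1556, 0.135]
tool_rot: [0.0, 0.991, -0.131, -0.0]
contact_force: [0.4, -0.2, -2.1]
gripper_width: 0.178
```

>>> jog_arm(
  dp=[
    [0,0,0.02],
    [0,0,0.04],
    [0,0,0.06],
    [0,0,0.08],
    [0,0,0.08],
  ],
  angular=[
    [0,0,0],
    [0,0,0],
    [0,0,0],
    [0,0,0],
    [0,0,0],
  ],
  claw=[10,10,10,10,10],
)

```text
t: 24.55
eef_pos: [0.4628, 0.1556, 0.133]
tool_rot: [0.0, 0.991, -0.131, -0.0]
contact_force: [0.4, -0.8, -1.7]
gripper_width: 0.187
```

>>> jog_arm(
  dp=[
    [0,0,0.02],
    [0,0,0.04],
    [0,0,0.06],
    [0,0,0.08],
    [0,0,0.08],
  ],
  angular=[
    [0,0,0],
    [0,0,0],
    [0,0,0],
    [0,0,0],
    [0,0,0],
  ],
  claw=[10,10,10,10,10],
)

```text
t: 25.05
eef_pos: [0.4628, 0.1556, 0.131]
tool_rot: [0.0, 0.991, -0.131, -0.0]
contact_force: [0.0, -0.4, -0.6]
gripper_width: 0.184
```

>>> jog_arm(
  dp=[
    [0,0,0.02],
    [0,0,0.04],
    [0,0,0.06],
    [0,0,0.08],
    [0,0,0.08],
  ],
  angular=[
    [0,0,0],
    [0,0,0],
    [0,0,0],
    [0,0,0],
    [0,0,0],
  ],
  claw=[10,10,10,10,10],
)

```text
t: 25.55
eef_pos: [0.4628, 0.1555, 0.129]
tool_rot: [0.0, 0.991, -0.131, -0.0]
contact_force: [-0.7, -0.8, -1.4]
gripper_width: 0.185
```

>>> jog_arm(
  dp=[
    [0,0,0.02],
    [0,0,0.04],
    [0,0,0.06],
    [0,0,0.08],
    [0,0,0.08],
  ],
  angular=[
    [0,0,0],
    [0,0,0],
    [0,0,0],
    [0,0,0],
    [0,0,0],
  ],
  claw=[10,10,10,10,10],
)

```text
t: 26.05
eef_pos: [0.4628, 0.1556, 0.127]
tool_rot: [0.0, 0.991, -0.131, -0.0]
contact_force: [0.1, -0.3, -1.5]
gripper_width: 0.185
```

>>> jog_arm(
  dp=[
    [0,0,0.02],
    [0,0,0.04],
    [0,0,0.06],
    [0,0,0.08],
    [0,0,0.08],
  ],
  angular=[
    [0,0,0],
    [0,0,0],
    [0,0,0],
    [0,0,0],
    [0,0,0],
  ],
  claw=[10,10,10,10,10],
)

```text
t: 26.55
eef_pos: [0.4628, 0.1556, 0.125]
tool_rot: [0.0, 0.991, -0.131, -0.0]
contact_force: [0.1, 0.1, -0.1]
gripper_width: 0.185
```

>>> jog_arm(
  dp=[
    [0,0,0.02],
    [0,0,0.04],
    [0,0,0.06],
    [0,0,0.08],
    [0,0,0.08],
  ],
  angular=[
    [0,0,0],
    [0,0,0],
    [0,0,0],
    [0,0,0],
    [0,0,0],
  ],
  claw=[10,10,10,10,10],
)

```text
t: 27.05
eef_pos: [0.4628, 0.1556, 0.123]
tool_rot: [0.0, 0.991, -0.131, -0.0]
contact_force: [0.3, 0.2, -1.3]
gripper_width: 0.185
```

>>> jog_arm(
  dp=[
    [0,0,0.02],
    [0,0,0.04],
    [0,0,0.06],
    [0,0,0.08],
    [0,0,0.08],
  ],
  angular=[
    [0,0,0],
    [0,0,0],
    [0,0,0],
    [0,0,0],
    [0,0,0],
  ],
  claw=[10,10,10,10,10],
)

```text
t: 27.55
eef_pos: [0.4628, 0.1556, 0.121]
tool_rot: [-0.0, 0.991, -0.131, -0.0]
contact_force: [0.6, 0.6, -1.4]
gripper_width: 0.187
```

>>> jog_arm(
  dp=[
    [0,0,0.02],
    [0,0,0.04],
    [0,0,0.06],
    [0,0,0.08],
    [0,0,0.08],
  ],
  angular=[
    [0,0,0],
    [0,0,0],
    [0,0,0],
    [0,0,0],
    [0,0,0],
  ],
  claw=[10,10,10,10,10],
)

```text
t: 28.05
eef_pos: [0.4628, 0.1556, 0.119]
tool_rot: [-0.0, 0.991, -0.131, 0.0]
contact_force: [0.5, 0.3, -1.4]
gripper_width: 0.185
```

It is past 32 mm with no resistance, so this is the sound slot. I continue to home.

>>> jog_arm(
  dp=[
    [0,0,0.04],
    [0,0,0.08],
    [0,0,0.12],
    [0,0,0.16],
    [0,0,0.16],
  ],
  angular=[
    [0,0,0],
    [0,0,0],
    [0,0,0],
    [0,0,0],
    [0,0,0],
  ],
  claw=[10,10,10,10,10],
)

```text
t: 28.55
eef_pos: [0.4628, 0.1556, 0.1149]
tool_rot: [0.0, 0.991, -0.131, -0.0]
contact_force: [0.1, 0.7, -1.5]
gripper_width: 0.185
```

>>> jog_arm(
  dp=[
    [0,0,0.04],
    [0,0,0.08],
    [0,0,0.12],
    [0,0,0.16],
    [0,0,0.16],
  ],
  angular=[
    [0,0,0],
    [0,0,0],
    [0,0,0],
    [0,0,0],
    [0,0,0],
  ],
  claw=[10,10,10,10,10],
)

```text
t: 29.05
eef_pos: [0.4628, 0.1556, 0.1109]
tool_rot: [0.0, 0.991, -0.131, -0.0]
contact_force: [-1.4, 0.3, -1.6]
gripper_width: 0.185
```

>>> jog_arm(
  dp=[
    [0,0,0.04],
    [0,0,0.08],
    [0,0,0.12],
    [0,0,0.16],
    [0,0,0.16],
  ],
  angular=[
    [0,0,0],
    [0,0,0],
    [0,0,0],
    [0,0,0],
    [0,0,0],
  ],
  claw=[10,10,10,10,10],
)

```text
t: 29.55
eef_pos: [0.4628, 0.1556, 0.1069]
tool_rot: [0.0, 0.991, -0.131, -0.0]
contact_force: [0.8, 0.4, -1.7]
gripper_width: 0.186
```

>>> jog_arm(
  dp=[
    [0,0,0.02],
    [0,0,0.04],
    [0,0,0.06],
    [0,0,0.08],
    [0,0,0.08],
  ],
  angular=[
    [0,0,0],
    [0,0,0],
    [0,0,0],
    [0,0,0],
    [0,0,0],
  ],
  claw=[10,10,10,10,10],
)

```text
t: 30.05
eef_pos: [0.4628, 0.1556, 0.105]
tool_rot: [-0.0, 0.991, -0.131, -0.0]
contact_force: [0.7, 0.8, -1.5]
gripper_width: 0.186
```

>>> jog_arm(
  dp=[
    [0,0,0.02],
    [0,0,0.04],
    [0,0,0.06],
    [0,0,0.08],
    [0,0,0.08],
  ],
  angular=[
    [0,0,0],
    [0,0,0],
    [0,0,0],
    [0,0,0],
    [0,0,0],
  ],
  claw=[10,10,10,10,10],
)

```text
t: 30.55
eef_pos: [0.4628, 0.1556, 0.103]
tool_rot: [-0.0, 0.991, -0.131, -0.0]
contact_force: [-0.1, 0.3, -1.7]
gripper_width: 0.185
```

>>> jog_arm(
  dp=[
    [0,0,0.02],
    [0,0,0.04],
    [0,0,0.06],
    [0,0,0.06],
    [0,0,0.06],
  ],
  angular=[
    [0,0,0],
    [0,0,0],
    [0,0,0],
    [0,0,0],
    [0,0,0],
  ],
  claw=[10,10,10,10,10],
)

```text
t: 31.05
eef_pos: [0.4628, 0.1556, 0.1017]
tool_rot: [0.0, 0.991, -0.131, 0.0]
contact_force: [-1.3, -0.8, 1.2]
gripper_width: 0.184
```

The shoulder is touching at TCP z 0.1017, where home is expected. I release and look.

>>> jog_arm(
  dp=[
    [0,0,0],
    [0,0,0],
    [0,0,0],
    [0,0,0],
    [0,0,0],
  ],
  angular=[
    [0,0,0],
    [0,0,0],
    [0,0,0],
    [0,0,0],
    [0,0,0],
  ],
  claw=[18,22,28,34,40],
)

```text
t: 31.55
eef_pos: [0.4628, 0.1556, 0.1016]
tool_rot: [-0.0, 0.991, -0.131, 0.0]
contact_force: [0.7, 0.2, 0.4]
gripper_width: 0.47
```

>>> jog_arm(
  dp=[
    [0,0,0],
    [0,0,0],
    [0,0,0],
    [0,0,0],
    [0,0,0],
  ],
  angular=[
    [0,0,0],
    [0,0,0],
    [0,0,0],
    [0,0,0],
    [0,0,0],
  ],
  claw=[50,60,60,60,60],
)

```text
t: 32.05
eef_pos: [0.4628, 0.1556, 0.1016]
tool_rot: [0.0, 0.991, -0.131, 0.0]
contact_force: [0.5, 0.1, 0.2]
gripper_width: 0.702
```

>>> jog_arm(
  dp=[
    [0,0,-0.4],
    [0,0,-1.0],
    [0,0,-1.8],
    [0,0,-2.6],
    [0,0,-3.4],
  ],
  angular=[
    [0,0,0],
    [0,0,0],
    [0,0,0],
    [0,0,0],
    [0,0,0],
  ],
  claw=[60,60,60,60,60],
)

```text
t: 32.55
eef_pos: [0.4628, 0.1557, 0.1881]
tool_rot: [-0.0, 0.991, -0.131, 0.0]
contact_force: [0.8, -0.9, -0.9]
gripper_width: 0.7
```

```bash
python3 go.py .4628 .1555 .25 -.262;python3 - <<'E'
from h import *
s=cam("scene"); crop(s,225,150,75,80,8,"s11.png")
E
```

```text
t 32.55 tcp [0.4628 0.1557 0.1881] F [ 0.8 -0.9 -0.9] w 59.8 q7 -2.42
dp [ 0.    0.01 -2.48] ang [-0.   -0.   -0.01]
```

View pics/s11.png

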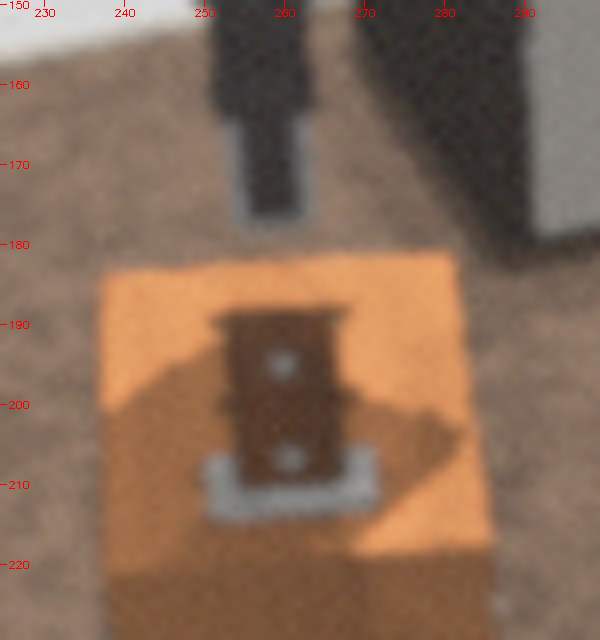

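The gauge stands upright with its shoulder flat on the block at scene (260,212), and the fingers are clear. I move the arm off to check from the top.

>>> jog_arm(
  dp=[
    [0,0,-1.0],
    [0,0,-2.0],
    [0,0,-3.0],
    [0,0,-3.6],
    [0,0,-3.6],
  ],
  angular=[
    [0,0,0],
    [0,0,0],
    [0,0,0],
    [0,0,0],
    [0,0,0],
  ],
  claw=[60,60,60,60,60],
)

```text
t: 33.1
eef_pos: [0.464, 0.1563, 0.2791]
tool_rot: [-0.001, 0.991, -0.131, 0.002]
contact_force: [1.0, -0.4, 0.2]
gripper_width: 0.701
```

>>> jog_arm(
  dp=[
    [0,1.2,0],
    [0,2.6,0],
    [0,4.0,0],
    [0,5.5,0],
    [0,7.0,0],
  ],
  angular=[
    [0,0,0],
    [0,0,0],
    [0,0,0],
    [0,0,0],
    [0,0,0],
  ],
  claw=[60,60,60,60,60],
)

```text
t: 33.6
eef_pos: [0.416, -0.0147, 0.2757]
tool_rot: [0.0, 0.991, -0.131, -0.001]
contact_force: [0.6, 0.4, 0.6]
gripper_width: 0.704
```

>>> jog_arm(
  dp=[
    [1,1.2,0],
    [2,2.4,0],
    [3,3.6,0],
    [3,4.8,0],
    [3,6.0,0],
  ],
  angular=[
    [0,0,0],
    [0,0,0],
    [0,0,0],
    [0,0,0],
    [0,0,0],
  ],
  claw=[60,60,60,60,60],
)

```text
t: 34.1
eef_pos: [0.4501, -0.1789, 0.2753]
tool_rot: [-0.0, 0.991, -0.131, -0.001]
contact_force: [-1.1, 0.3, -0.4]
gripper_width: 0.703
```

>>> jog_arm(
  dp=[
    [0,0,0],
    [0,0,0],
    [0,0,0],
    [0,0,0],
    [0,0,0],
  ],
  angular=[
    [0,0,0],
    [0,0,0],
    [0,0,0],
    [0,0,0],
    [0,0,0],
  ],
  claw=[60,60,60,60,60],
)

```text
t: 34.6
eef_pos: [0.4509, -0.1768, 0.2765]
tool_rot: [-0.0, 0.991, -0.13, -0.0]
contact_force: [-0.4, 0.1, -0.6]
gripper_width: 0.703
```

Run:
```python
from h import *
s=cam("scene"); cv2.imwrite("pics/s12.png",s["pixels"])
t=cam("top"); cv2.imwrite("pics/t12.png",t["pixels"]); crop(t,150,215,110,95,7,"t12c.png")
o=get_obs(); print(o["t"],o["eef_pos"],o["contact_force"],np.abs(o["joint_vel"]).max())
```

```text
34.7 [ 0.45076042 -0.17720787  0.27658666] [-0.00181096 -0.05916354 -0.73409072] 0.004757704767461008
```

View pics/t12c.png

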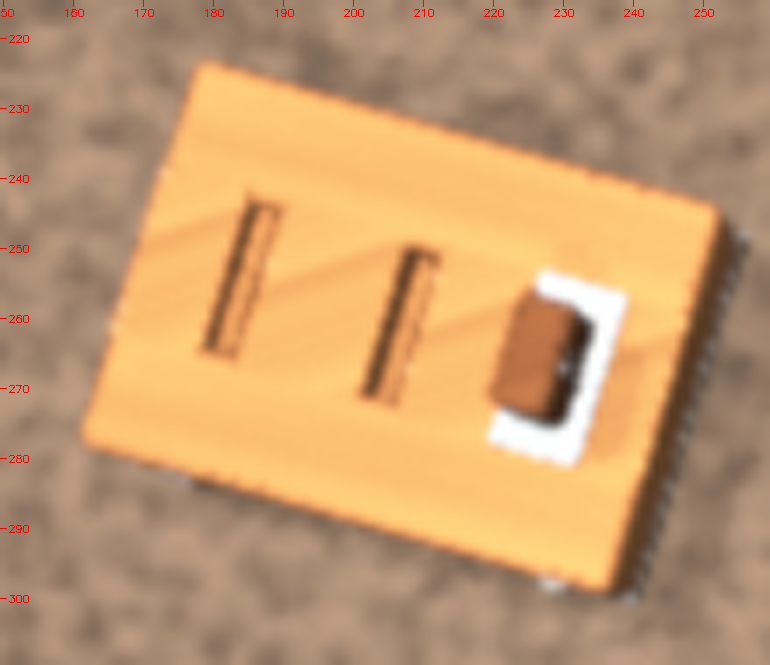

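View pics/s12.png

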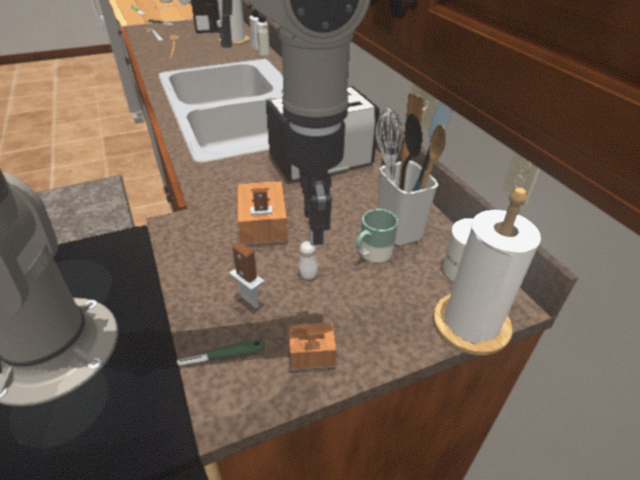

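View pics/t12.png

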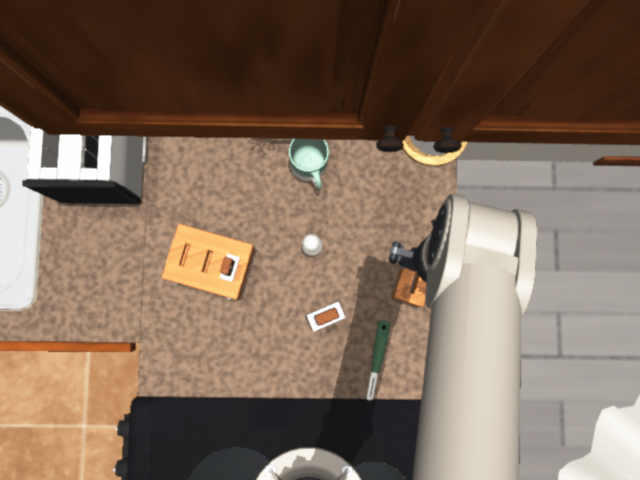

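The shoulder centre at crop (558,367) coincides with slot 3's mouth as measured at the start (559,366). Mug (309,158) and shaker (312,244) are unmoved, and the arm is clear and still. I hand in.

```bash
python3 -c "
from station import *
print(hand_in()); print(get_obs()['t'])"
```

```text
the job is handed in; nothing more can be done
None
the job is handed in; nothing more can be done
```

The gauge now stands fully home in the right slot, which is the sound one. I handed the job in after about 35 s on the robot's clock; the hand-in reports no verdict.

- **Left slot:** it jammed at about 18 mm depth. I stopped at a wrist reading of 19.5 N.
- **Middle slot:** it jammed at about 28 mm depth. I stopped at 19.7 N.
- **Right slot:** it slid in without resistance until the shoulder met the block's top, and I released it there.

**Last checks:**
- The shoulder's centre in the top view matches the right slot's mouth to within about 0.2 pixel.
- The gauge looks upright with its shoulder flat on the block.
- The mug and shaker are at their starting pixels, and the arm is clear and still.

**Disagreement:** the two cameras differed by about 4 mm on the block's y position. I followed the top camera, and the insertions bore it out: the blade entered all three mouths without touching.

**Limit of the force check:** forces were read only at the end of each half-second move, so shorter peaks between readings were not seen.

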